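# Hold sprung tweezers at the gauge's marked tip gap

## Robot

A 6-joint arm with a two-finger parallel gripper is mounted at the origin on the work surface. World frame = base frame: x ahead of the robot, y to its left, z up, the work surface at z = 0. Lengths are in m, angles in rad, forces in N, time in s.
With the tool pointing down it reaches from about 0.35 to 0.775 m from the base axis. Payload 5.5 kg.
Tool frame: the origin (TCP) lies midway between the tips of the shut fingers; the grasp point (between the pads) lies grip_point_offset behind it (grip_point_offset is the distance from the TCP to the grasp point, in m); z points along the fingers, y is the direction in which the jaws open and shut (so a half turn about z gives the same grasp; the last joint's range is limited). The gripper opens to 85 mm and grips with 20 to 120 N. Pads are 22 mm wide; open, the fingers measure 114 mm over their backs; the gripper's body (76 mm by 85 mm) begins 54 mm behind the grasp point. The pads swing forward as they close: fully open they stand 13 mm farther back than shut.
Start: joints at [-1.297, 0.313, 0.046, 1.304, 0, 1.431], TCP at [0.231, -0.527, 0.231] pointing down, gripper open.
Joint ranges: [-2.76, 2.76], [-0.86, 1.69], [-1.03, 1.26], [-2.2, 2.34], [-1.47, 1.5], [-3.14, 3.14]. Speed limits (rad/s): [2.57, 2.57, 3.14, 3.14, 3.14, 3.14].

## Interface

Orientations are given as a unit quaternion [w, x, y, z].
In Python, from workcell import * gives the robot as it stands.
- The arm moves only by the tool send_rows, never from a script. Its argument "series" is one flat list of numbers, 7 for each row, row after row: the shift along the tool's x, y, z in cm, then the turn, a rotation vector about the tool's x, y, z in degrees, then the opening, from 0 (shut) to 1 (fully open). A call has 1 to 10 rows; each row is the pose to reach, as a shift and turn from the pose commanded when the call began, along the tool's axes at that moment; what a row does not reach only later rows make up. A row lasts 1/12 s, in which the tool goes at most 41.7 mm and 7.16 degrees, less where a joint would pass 70% of its speed; a pose out of reach is approached as far as the arm can. A call with a gripper value outside its range is refused whole. The fingers move at their own pace and stop on an object; "newtons" is the grip in N (left out, the last holds). Time passes only in rows, so rows that repeat a pose let the fingers close. It gives the time, the measured TCP pose, the force and the opening at its end, in the units of the state.
- get_state(): the state, without advancing time (a new reading comes with each control period).
- read_camera(name): name is "scene" or "top" or "wrist"; returns the picture (384x512x3 uint8, blue, green, red); there is no depth.
- camera_info(name): a dict with "K" (3x3 intrinsics, pixels), "xyz" and "attitude" of the camera in the world. Camera axes: x right, y down, z forward; pixel columns grow to the right and rows downward; lengths in m; the calibration is good to about 2 mm. A picture is of the moment at which its call begins: read the wrist's pose just before it. camera_info takes no time and is no camera call; for the wrist camera it gives the pose at the moment of the call.
- hand_in(): hands the job in, once; it reports no verdict.
Trained networks look in the newest picture that a camera, given by its name, has taken for a name from the list of things; names that differ only in an ending like _2 or _b are one class to them, and where a whole thing is asked for, a point or a joint stands for the part that bears it (a point fixed in the world has none). Each returns a list of dicts, best first, with "p" (0 to 1); they miss things now and then, are a little off and sometimes report something else, mostly with a low value. They report only what shows in the picture. A call takes as long as a camera call. They do not tell look-alikes from the thing itself.
- silhouettes(camera, label): "pixels" (384x512 bool, what is visible of it) and "box" ([left, top, width, height] in pixels, round what is visible of it).
The state is a dict: "clock": time; "joint_pos": joint angles; "qvel": joint speeds; "tau": joint torques, N m; "tcp_pos": TCP position; "orientation": TCP orientation; "wrist_force": force on the tool from outside, world axes, zero at the start; "ft_torque": the same for the moment, N m; "finger_gap": finger opening in m.
Only numpy, scipy, OpenCV 4.12 (cv2) and the standard library are available. Lean on these libraries where they do the work, as an engineer would, in place of code of your own. Each camera call takes 0.05 s, during which the arm holds its last target. There are 200 camera calls.

## Task

The sprung tweezers on the wooden rest need their stop screw set to the square gauge block: lift them off, bring the tips level over the middle of that block, in line with its two marks and a finger's breadth above them without touching it, and squeeze until the tip gap matches the 12 mm between the marks. Finish while still holding them there in the air, gap and hand steady, so that I can tighten the screw. Never pinch the tips shut, and leave the two gauge blocks and everything else on the bench where they stand.

Things in the scene. Friction and masses are not known exactly. Their poses are not given: they have to be found in the camera images.
- tweezers: Sprung steel tweezers, 165 mm long, 90 g, lying flat on the wooden rest. Origin between the two grip flats, mid height; +x to the tips, z up, y from arm to arm. Each arm is a 4 mm thick, 10 mm high strip, hinged and sprung outward 90 mm behind the origin (-x). Black plastic head 22 x 22 x 10 mm, centred 94 mm behind; tips (5 mm high) end 60 mm ahead. Balance point 16 mm behind.
- flats (a point): point midway between the dark grip flats, the tweezers' origin. One flat on the outside of each arm, 28 mm long (x), 22 mm high (z). Width over the flats: 44 mm free; 30 mm gives the 12 mm tip gap, arms then parallel; at 23 mm the tips meet. Gripped at their middle, gap = 12 mm + 1.67 x (width - 30 mm). The squeeze takes about 2 N at first, 8 N at the 12 mm gap, 11 N shut; a light grip lets them swing.
- tips_mid (a point): point midway between the tips, 57 mm ahead (+x) of the tweezers' origin, at mid height
- tip_left (a point): inner face of the left (+y) tip, 3 mm short of its end, mid height; the tip gap is the distance from here to tip_right: 36 mm free
- tip_right (a point): inner face of the right (-y) tip
- prong_left (a joint): angle of the left arm, rad: 0 sprung open, grows as it is squeezed; 0.08 is the 12 mm gap when both arms read it, 0.12 the tips meeting. gap = 12 mm + 150 mm x (0.16 - left - right)
- prong_right (a joint): angle of the right arm, same meaning
- rest: fixed pale wooden rest: base plate 190 x 70 x 10 mm, two saddle blocks under the tweezers' head (top at 55 mm) and tips (top at 57 mm), open between them (from 73 mm behind its origin to 36 mm ahead) for fingers; the tweezers' origin lies about 60 mm above its origin, x axes alike; two 10 mm high lugs on the front block, 33 mm either side
- gauge: square aluminium gauge block 50 x 50 x 30 mm, origin at the centre of its underside; on top two black lines 12 mm apart run along its x axis, 6 mm either side of the middle. Its x axis points roughly away from the robot, within 0.4 rad
- round_gauge: round aluminium gauge block, 54 mm diameter, 30 mm high, two lines 24 mm apart: not wanted here. Swaps places with the square one
- bottle_a: amber bottle, 66 mm diameter, 150 mm high, a bystander
- bottle_b: amber bottle, 72 mm diameter, 160 mm high, a bystander
- jar: white plastic jar, 68 mm diameter, 70 mm high, a bystander
- beaker: glass beaker, 64 mm diameter, 75 mm high, a bystander
- bulb: orange-red rubber pipette bulb standing on its base, 48 mm diameter, 78 mm high, a bystander
- calculator: black pocket calculator 150 x 80 x 20 mm lying flat, a bystander
Things that resemble listed ones, but are neither listed nor needed, are in the scene too. What is shaped like the rest but blue is not meant.

How it is judged:
On the way:
1. the tweezers are lifted clear of the rest, in the fingers (contact force between tweezers and rest below 0.05 N and contact force between tweezers and the fingers above 0.5 N and z of tweezers in the frame of rest above 0.075 m), for 0.2 s.
At the end, for the whole second after the job is handed in: Held still in the fingers, touching neither the square block nor the rest: tip gap 12 mm within 3 mm and steady, the point midway between the tips within 15 mm of the block centre seen from above and 5 to 45 mm above its top, in line with the marks and level within 0.2 rad (distance between tip_left and tip_right between 0.009 and 0.015 m and velocity of joint prong_left between -0.05 and 0.05 rad/s and velocity of joint prong_right between -0.05 and 0.05 rad/s and linear speed of tweezers below 0.02 m/s and horizontal distance between tips_mid and gauge below 0.015 m and z of tips_mid in the frame of gauge between 0.035 and 0.075 m and angle between the x axis of tweezers and the x axis of gauge, either way round below 0.2 rad and angle between tweezers's own z axis and vertical below 0.2 rad and contact force between tweezers and the fingers above 1 N and contact force between tweezers and gauge below 0.05 N and contact force between tweezers and rest below 0.05 N); the arm keeps its last pose, push and grip.
It fails at once if the tweezers press on the square gauge block (over 0.5 N) (contact force between tweezers and gauge above 0.5 N).
It fails at once if the tips are pinched shut (gap under 3 mm) (distance between tip_left and tip_right below 0.003 m).
It fails at once if a gauge block is shifted by more than 20 mm or anything else on the bench by more than 30 mm or tipped over (distance of any of round_gauge, gauge from where it was at the start of the episode above 0.02 m or distance of any of bottle_a, bottle_b, jar, beaker, bulb, calculator from where it was at the start of the episode above 0.03 m or angle between any of round_gauge, gauge, bottle_a, bottle_b, jar, beaker, bulb, calculator's own z axis and vertical above 0.5 rad).
It also fails if it takes over 35 s, if anything falls off the work surface, if the arm or the gripper's body presses on something with over 40 N, if the wrist force passes 120 N, or if a joint passes its speed limit or range.

## Working session

There is one attempt and no reset: what is moved stays moved. The work goes in short steps, Python scripts to look and compute and a tool call to move; the robot and the scene stay as the last step left them, time stands still between calls to the robot, and variables do not carry over. Pictures are saved under pics/ and viewed, about 8 in all and at most 12, crops included, and the job is handed in when it is done.

Besides the shell and the picture viewer there is one more tool, called after ">>>" by a JSON object that holds its "op" and its "data", one argument or row to a line. send_rows: Moves the arm, as the interface text tells. Its arguments: {"type":"object","properties":{"series":{"type":"array"},"newtons":{"type":"number"}},"required":["series"]}

```bash
ls; mkdir -p pics; cat > h.py <<'E'
from workcell import *
import numpy as np, cv2
from scipy.spatial.transform import Rotation as R
def q2R(q): return R.from_quat([q[1],q[2],q[3],q[0]]).as_matrix()
def cam(n):
    i=camera_info(n); a=np.array(i["attitude"],float)
    return np.array(i["K"]),np.array(i["xyz"]),(q2R(a) if a.size==4 else a.reshape(3,3))
def ray(n,uv,z,c=None):
    K,p,A=c or cam(n); d=A@np.linalg.solve(K,[uv[0],uv[1],1]); return p+d*(z-p[2])/d[2]
def proj(n,X,c=None):
    K,p,A=c or cam(n); v=K@(A.T@(np.array(X)-p)); return v[:2]/v[2]
E
python3 - <<'E'
from h import *
print(get_state()); 
for n in("scene","top","wrist"):
    print(n,camera_info(n))
    cv2.imwrite(f"pics/{n}0.png",read_camera(n))
    for l in ("tweezers","rest","gauge","round_gauge","bottle_a","jar","beaker","bulb","calculator"):
        for d in silhouettes(n,l): print(n,l,round(d["p"],2),d["box"])
a=np.vstack([np.hstack([cv2.imread("pics/scene0.png"),cv2.imread("pics/top0.png")])])
cv2.imwrite("pics/both0.png",cv2.resize(a,(800,300)))
print(get_state()["clock"])
E
```

```text
pics
{'clock': 0.0, 'joint_pos': array([-1.29659299e+00,  3.13965431e-01,  4.49580803e-02,  1.30363555e+00,
       -3.85054809e-05,  1.43119850e+00]), 'qvel': array([-4.34927864e-05,  6.66695971e-05, -6.73420614e-04, -3.33920767e-04,
       -3.29574057e-04, -1.65893025e-04]), 'tau': array([ 2.05478591e-04, -4.80620921e+01,  2.98536676e+01,  1.92865531e-02,
       -5.37056428e-05, -2.81146072e-06]), 'tcp_pos': array([ 0.23103767, -0.5259542 ,  0.23042025]), 'orientation': array([-9.19901875e-04,  9.78671900e-01,  2.05427504e-01, -8.13019994e-05]), 'wrist_force': array([ 0.38211514, -0.61319201,  0.13425289]), 'ft_torque': array([-0.01967847,  0.05040996, -0.01658051]), 'finger_gap': 0.0853167089146364}
scene {'K': array([[381.78864253,   0.        , 253.45042989],
       [  0.        , 381.78864253, 190.92937205],
       [  0.        ,   0.        ,   1.        ]]), 'xyz': array([1.2108816 , 0.25484721, 0.95339846]), 'attitude': array([-0.17423452,  0.51828541,  0.7910348 , -0.27438386])}
scene tweezers 0.48 [187.3, 145.9, 17.6, 33.2]
scene rest 0.81 [220.5, 101.8, 25.1, 41.9]
scene r
[... 1149 characters left out ...]
22.2, 181.4, 18.2, 29.6]
top bottle_a 0.96 [365.4, 127.9, 31.1, 25.4]
top bottle_a 0.66 [96.6, 139.3, 34.2, 30.7]
top jar 0.6 [390.8, 220.0, 30.4, 21.7]
top jar 0.38 [169.4, 237.0, 37.3, 54.5]
top beaker 0.63 [96.8, 194.5, 29.5, 18.4]
top bulb 0.72 [315.2, 174.4, 36.4, 40.1]
top bulb 0.62 [244.2, 114.9, 19.4, 14.8]
top calculator 0.87 [168.5, 238.0, 38.9, 53.3]
wrist {'K': array([[322.77736981,   0.        , 257.47879678],
       [  0.        , 322.77736981, 191.74331411],
       [  0.        ,   0.        ,   1.        ]]), 'xyz': array([ 0.29245792, -0.49850873,  0.37386385]), 'attitude': array([ 0.11153356,  0.82996159, -0.5417572 , -0.0722715 ])}
wrist rest 0.9 [0.0, 0.0, 93.1, 99.9]
1.5
```

View pics/top0.png

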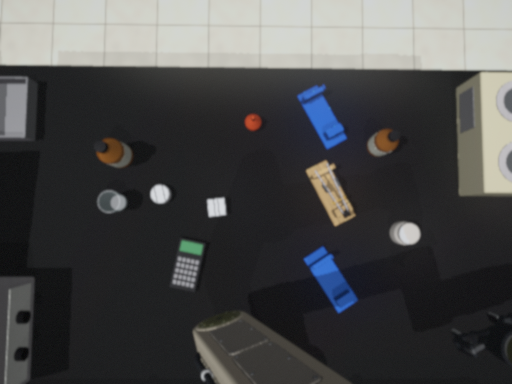

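View pics/scene0.png

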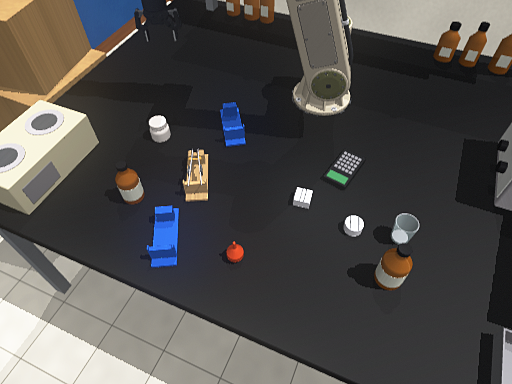

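```bash
python3 - <<'E'
from h import *
im=cv2.imread("pics/top0.png")
a=cv2.resize(im[150:240,290:370],None,fx=6,fy=6,interpolation=cv2.INTER_CUBIC); b=cv2.resize(im[190:225,200:235],(260,260),interpolation=cv2.INTER_CUBIC)
o=np.zeros((540,750,3),np.uint8); o[:540,:480]=a; o[:260,485:745]=b; cv2.imwrite("pics/c1.png",o)
for uv in((320,166),(330,193),(345,218)): print("rest",ray("top",uv,.057))
print("g",ray("top",(217,207),.03))
s=get_state(); Rt=q2R(s["orientation"]); print(Rt)
K,p,A=cam("wrist"); print("cam in tool",Rt.T@(p-s["tcp_pos"]),"\n",Rt.T@A)
for n in dir(): 
    if 'grip' in n: print(n,eval(n))
E
```

```text
rest [ 0.62886767 -0.20469348  0.057     ]
rest [ 0.54996725 -0.23350512  0.057     ]
rest [ 0.47761114 -0.27665922  0.057     ]
g [0.50800501 0.09709594 0.03      ]
[[ 9.15620417e-01  4.02043842e-01  2.11713712e-05]
 [ 4.02043843e-01 -9.15620415e-01 -6.60540159e-05]
 [-7.17167065e-06  6.89922250e-05 -9.99999998e-01]]
cam in tool [ 0.06733503 -0.00100709 -0.14254537] 
 [[ 5.55696716e-04 -9.64677319e-01 -2.63433790e-01]
 [ 9.99999534e-01  3.28152856e-04  9.07760694e-04]
 [-7.89249602e-04 -2.63434172e-01  9.64677052e-01]]
grip_point_offset 0.0187
```

View pics/c1.png

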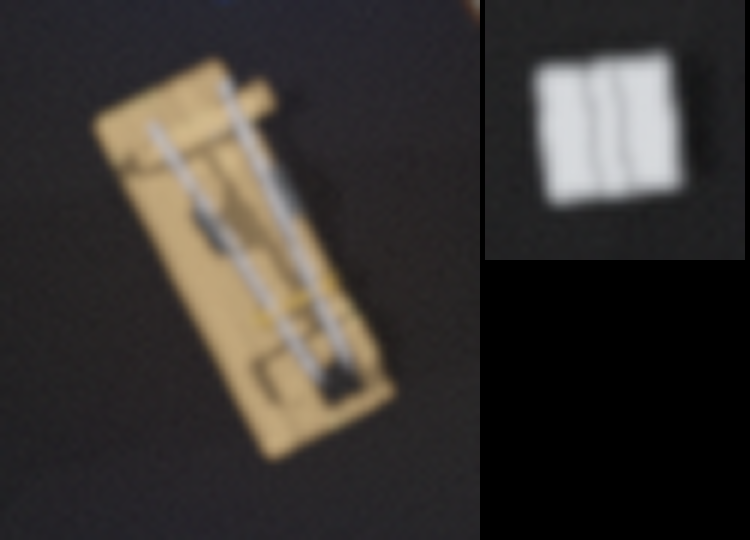

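Candidates: the wooden rest with tweezers is at top pixel (330,193); the blue look-alikes are at (321,116) and (330,280). The square gauge is at (217,207) and the round one at (160,194), which isn't wanted. The crop confirms the wooden rest holds the tweezers, with head at about (346,213) and tips at about (322,168). The two close lines on the square block run nearly away from the robot.

```bash
cat >> h.py <<'E'
def go(tgt,yaw=None):
    s=get_state(); Rt=q2R(s["orientation"]); print("shift cm",np.round(100*Rt.T@(np.array(tgt)-s["tcp_pos"]),2))
    y=np.arctan2(Rt[1,0],Rt[0,0]); print("yaw now",y, "turn z deg", None if yaw is None else np.degrees(-(yaw-y)))
E
python3 - <<'E'
from h import *
f=lambda u,v:(290+u/6,150+v/6)
h=ray("top",f(338,383),.06);t=ray("top",f(190,105),.06);m=ray("top",f(247,208),.06)
print(h,t,m,np.arctan2(*(t-h)[[1,0]]))
go([m[0],m[1],.2],np.arctan2(*(t-h)[[1,0]]))
E
```

```text
[ 0.4896622  -0.27990838  0.06      ] [ 0.62407453 -0.20901585  0.06      ] [ 0.57405847 -0.23645147  0.06      ] 0.4853467159930008
shift cm [ 43.05 -12.77   3.13]
yaw now 0.41374794927528236 turn z deg -4.102307151267012
```

>>> {"op": "send_rows", "data": {
  "series": [43,-12.8,2,0,0,-4,1,43,-12.8,2,0,0,-4,1,43,-12.8,2,0,0,-4,1,43,-12.8,2,0,0,-4,1,43,-12.8,2,0,0,-4,1,43,-12.8,2,0,0,-4,1,43,-12.8,2,0,0,-4,1,43,-12.8,2,0,0,-4,1,43,-12.8,2,0,0,-4,1,43,-12.8,2,0,0,-4,1]
}}

```text
clock: 2.33
tcp_pos: [0.5501, -0.2558, 0.2128]
orientation: [0.0, 0.971, 0.239, 0.0]
wrist_force: [-0.0, -0.5, 0.9]
finger_gap: 0.0854
```

```bash
python3 - <<'E'
from h import *
s=get_state();print(s["clock"],s["tcp_pos"]); go([.574,-.2365,.2],.4853)
E
```

```text
2.3333 [ 0.55011559 -0.25575598  0.21283884]
shift cm [ 3.01 -0.59  1.28]
yaw now 0.48367322992671374 turn z deg -0.09320705943749064
```

>>> {"op": "send_rows", "data": {
  "series": [2,0,1,0,0,0,1,2,0,1,0,0,0,1,2,0,1,0,0,0,1,2,0,1,0,0,0,1]
}}

```text
clock: 2.67
tcp_pos: [0.566, -0.2482, 0.2026]
orientation: [-0.0, 0.971, 0.24, -0.0]
wrist_force: [-0.4, 0.1, -0.1]
finger_gap: 0.0855
```

```bash
python3 - <<'E'
from h import *
s=get_state();print(s["clock"],s["tcp_pos"],s["qvel"].round(4)); go([.574,-.2365,.2],.4853)
c=cam("wrist"); im=read_camera("wrist"); cv2.imwrite("pics/w1.png",im)
np.savez("w1.npz",K=c[0],p=c[1],A=c[2])
for l in("tweezers","flats"):
    for d in silhouettes("wrist",l): print(l,d["p"],d["box"])
E
```

```text
2.6667 [ 0.56598136 -0.24816244  0.20256685] [-0.0239 -0.0148 -0.0009  0.0009  0.0018  0.0012]
shift cm [ 1.25 -0.66  0.26]
yaw now 0.48371825823317466 turn z deg -0.09062712751865858
tweezers 0.66 [217.1, 92.9, 55.5, 178.5]
flats 0.57 [219.4, 94.3, 56.7, 178.2]
```

View pics/w1.png

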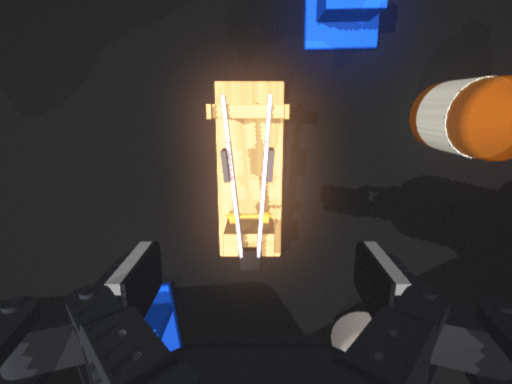

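Wrist view: tips at (223,96) and (269,95), flats at (226,165) and (270,165), head at (250,262), all on the wooden rest and nearly aligned with the tool.

```bash
python3 - <<'E'
from h import *
n=np.load("w1.npz");c=(n["K"],n["p"],n["A"])
t=ray(0,(246,95.5),.0625,c);h=ray(0,(250,262),.065,c);m=ray(0,(248,165),.070,c)
e=[ray(0,(250,272),.065,c)]
yaw=np.arctan2(*(t-h)[[1,0]]);print(t,h,m,yaw,"lengths tip-flat",np.linalg.norm((t-m)[:2]),"flat-head",np.linalg.norm((m-h)[:2]))
u=np.array([np.cos(yaw),np.sin(yaw)]); print("from head",h[:2]+94*u/1e3,"from tips",t[:2]-.0585*u)
print("width flats",np.linalg.norm(ray(0,(222,165),.065,c)-ray(0,(274,165),.065,c)))
go([m[0],m[1],.2],yaw)
E
```

```text
[ 0.62651142 -0.20463698  0.0625    ] [ 0.49247193 -0.27792891  0.065     ] [ 0.57608904 -0.23278168  0.07      ] 0.5003781244406418 lengths tip-flat 0.057745480904913396 flat-head 0.09502680257923153
from head [ 0.57494765 -0.23283172] from tips [ 0.57518345 -0.23270279]
width flats 0.04574462929723834
shift cm [ 1.68 -0.97  0.33]
yaw now 0.48174288055949516 turn z deg -1.0677208245866934
```

>>> {"op": "send_rows", "data": {
  "series": [1.6,-0.93,3,0,0,-1,1,1.6,-0.93,7,0,0,-1,1,1.6,-0.93,10,0,0,-1,1,1.6,-0.93,10,0,0,-1,1,1.6,-0.93,10,0,0,-1,1,1.6,-0.93,10,0,0,-1,1]
}}

```text
clock: 3.32
tcp_pos: [0.5769, -0.2337, 0.1049]
orientation: [0.001, 0.969, 0.247, 0.001]
wrist_force: [0.2, -0.4, 0.7]
finger_gap: 0.0851
```

```bash
python3 - <<'E'
from h import *
s=get_state();print(s["clock"],s["tcp_pos"],s["qvel"].round(4)); go([.5752,-.2328,.041],.5)
c=cam("wrist"); im=read_camera("wrist"); cv2.imwrite("pics/w2.png",im); np.savez("w2.npz",K=c[0],p=c[1],A=c[2])
E
```

```text
3.3167 [ 0.57686647 -0.23367048  0.10485705] [ 0.0058 -0.0173  0.0276 -0.0046  0.0018 -0.001 ]
shift cm [-0.11 -0.17  6.39]
yaw now 0.4998060691277114 turn z deg -0.011111420499426409
```

View pics/w2.png

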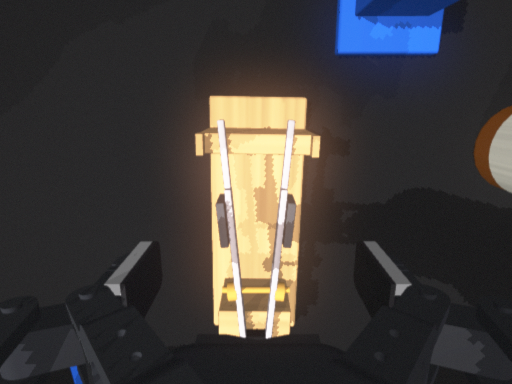

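```bash
python3 - <<'E'
from h import *
n=np.load("w2.npz");c=(n["K"],n["p"],n["A"])
# top edges of flats: v from 195 to ~ 236 ; tips at v 122; arms
t=ray(0,(257,121.5),.0625,c)
for v1,v2 in((195,235),): 
    a,b=ray(0,(256,v1),.071,c),ray(0,(256,v2),.071,c); print(a,b,np.linalg.norm(a-b)); m=(a+b)/2
u=np.array([np.cos(.5),np.sin(.5)]);print("tips->o",t[:2]-.0595*u); go([m[0],m[1],.041],.5); go([*(t[:2]-.0595*u),.041])
E
```

```text
[ 0.59135993 -0.22399616  0.071     ] [ 0.56990194 -0.23569388  0.071     ] 0.024439351762825055
tips->o [ 0.57489583 -0.23365644]
shift cm [ 0.45 -0.23  6.46]
yaw now 0.5000255123499537 turn z deg 0.0014617499778099665
shift cm [-0.24 -0.17  6.46]
yaw now 0.5000255123499537 turn z deg None
```

>>> {"op": "send_rows", "data": {
  "series": [-0.1,-0.15,2,0,0,0,1,-0.1,-0.15,4,0,0,0,1,-0.1,-0.15,5.5,0,0,0,1,-0.1,-0.15,6.4,0,0,0,1,-0.1,-0.15,6.4,0,0,0,0.7,-0.1,-0.15,6.4,0,0,0,0.6,-0.1,-0.15,6.4,0,0,0,0.55,-0.1,-0.15,6.4,0,0,0,0.5,-0.1,-0.15,6.4,0,0,0,0.5],
  "newtons": 25
}}

```text
clock: 4.12
tcp_pos: [0.5761, -0.2324, 0.0408]
orientation: [0.001, 0.969, 0.248, 0.001]
wrist_force: [-0.4, -0.1, 6.1]
finger_gap: 0.0426
```

>>> {"op": "send_rows", "data": {
  "series": [0,0,0,0,0,0,0.48,0,0,0,0,0,0,0.46,0,0,0,0,0,0,0.46]
}}

```text
clock: 4.37
tcp_pos: [0.5763, -0.2324, 0.041]
orientation: [0.001, 0.969, 0.248, 0.002]
wrist_force: [-0.6, -0.1, 7.5]
finger_gap: 0.0392
```

```bash
python3 - <<'E'
from h import *
s=get_state();print(s["clock"],s["tcp_pos"],s["wrist_force"],s["ft_torque"],s["finger_gap"])
cv2.imwrite("pics/w3.png",read_camera("wrist"))
E
```

```text
4.3667 [ 0.57630312 -0.23243137  0.04100425] [-0.64438875 -0.10791919  7.45764646] [ 0.07235981 -0.04236896 -0.01873044] 0.03918208415683271
```

View pics/w3.png

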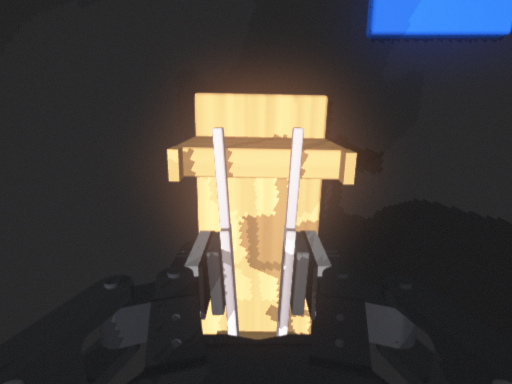

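>>> {"op": "send_rows", "data": {
  "series": [0,0,-0.1,0,0,0,0.44,0,0,-0.15,0,0,0,0.42,0,0,-0.2,0,0,0,0.4,0,0,-0.2,0,0,0,0.38,0,0,-0.2,0,0,0,0.36,0,0,-0.2,0,0,0,0.36,0,0,-0.2,0,0,0,0.36]
}}

```text
clock: 5.0
tcp_pos: [0.5757, -0.2321, 0.0419]
orientation: [0.001, 0.969, 0.248, 0.001]
wrist_force: [0.1, 0.0, 6.8]
finger_gap: 0.0312
```

>>> {"op": "send_rows", "data": {
  "series": [0,0,-0.3,0,0,0,0.355,0,0,-0.6,0,0,0,0.355,0,0,-1.0,0,0,0,0.355,0,0,-1.0,0,0,0,0.355]
}}

```text
clock: 5.33
tcp_pos: [0.5745, -0.2315, 0.051]
orientation: [-0.0, 0.969, 0.248, -0.0]
wrist_force: [0.9, 0.1, -0.7]
finger_gap: 0.0304
```

```bash
python3 - <<'E'
from h import *
s=get_state();print(s["clock"],s["tcp_pos"],s["wrist_force"],s["ft_torque"],s["finger_gap"])
a=read_camera("wrist");b=read_camera("scene")
o=np.zeros((384,800,3),np.uint8);o[:,:400]=a[:,56:456];o[:360,405:795]=cv2.resize(b[130:220,150:248],(390,360),interpolation=cv2.INTER_CUBIC);cv2.imwrite("pics/w4.png",o)
E
```

```text
5.3333 [ 0.57453605 -0.23148868  0.0510355 ] [ 0.93479608  0.0891874  -0.73932602] [-0.01134372  0.03291897  0.00900501] 0.03036760180071745
```

View pics/w4.png

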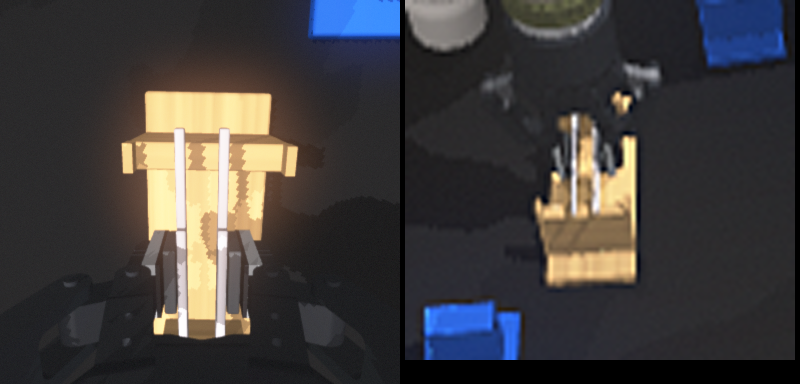

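>>> {"op": "send_rows", "data": {
  "series": [0,0,-1,0,0,0,0.355,0,0,-2.5,0,0,0,0.355,0,0,-4.5,0,0,0,0.355,0,0,-6.5,0,0,0,0.355,0,0,-8,0,0,0,0.355,0,0,-9,0,0,0,0.355,0,0,-9,0,0,0,0.355,0,0,-9,0,0,0,0.355]
}}

```text
clock: 6.1
tcp_pos: [0.5749, -0.2317, 0.1412]
orientation: [0.0, 0.969, 0.248, 0.0]
wrist_force: [-0.8, -0.1, -0.8]
finger_gap: 0.0302
```

```bash
python3 - <<'E'
from h import *
s=get_state();print(s["clock"],s["tcp_pos"],s["wrist_force"],s["ft_torque"],s["finger_gap"])
c=camera_info("top");im=cv2.imread("pics/top0.png")
g=cv2.cvtColor(im[190:225,200:235],cv2.COLOR_BGR2GRAY);_,b=cv2.threshold(g,120,255,0)
cs,_=cv2.findContours(b,0,2);r=cv2.minAreaRect(max(cs,key=cv2.contourArea));print(r)
q=cv2.boxPoints(r)+[200,190];w=[ray("top",x,.03) for x in q]
for i in range(4):d=w[(i+1)%4]-w[i];print(np.linalg.norm(d),np.arctan2(d[1],d[0]))
ctr=np.mean(w,0);print(ctr)
yaw=.09
go([ctr[0]-.057*np.cos(yaw),ctr[1]-.057*np.sin(yaw),.14],yaw)
E
```

```text
6.1 [ 0.57490372 -0.23169829  0.1411631 ] [-0.78529591 -0.1423679  -0.83169957] [-0.03635071  0.00350674 -0.03193132] 0.030180164082637045
((16.0, 17.0), (18.0, 18.0), 90.0)
0.05332374844057367 -1.5643437531801572
0.05334437350962007 -3.1295716238511986
0.0531571734275445 1.5765108987004786
0.05330633266103521 0.015150219460409672
[0.50802885 0.10004456 0.03      ]
shift cm [  4.84 -34.59   0.09]
yaw now 0.5010413310055498 turn z deg 23.550933472057874
```

>>> {"op": "send_rows", "data": {
  "series": [0.1,-0.7,0,0,0,0.5,0.355,0.3,-2.2,0,0,0,1.5,0.355,0.6,-4.5,0,0,0,3,0.355,1,-7,0,0,0,5,0.355,1.35,-9.6,0,0,0,6.5,0.355,1.7,-12.2,0,0,0,8.3,0.355,2.05,-14.8,0,0,0,10,0.355,2.4,-17.2,0,0,0,11.7,0.355,2.65,-18.8,0,0,0,12.8,0.355,2.8,-20,0,0,0,13.6,0.355]
}}

```text
clock: 6.93
tcp_pos: [0.5009, -0.0404, 0.1393]
orientation: [-0.001, 0.991, 0.132, -0.002]
wrist_force: [0.8, 0.9, -0.5]
finger_gap: 0.0305
```

```bash
python3 - <<'E'
from h import *
s=get_state();print(s["clock"],s["tcp_pos"],s["wrist_force"],s["finger_gap"])
yaw=.09;go([.508-.057*np.cos(yaw),.099-.057*np.sin(yaw),.14],yaw)
E
```

```text
6.9333 [ 0.50085028 -0.04038566  0.13931175] [ 0.7659707   0.90780736 -0.51323356] 0.030531770088609012
shift cm [ -1.29 -14.26  -0.04]
yaw now 0.26388587028319416 turn z deg 9.962926484186326
```

>>> {"op": "send_rows", "data": {
  "series": [-0.1,-1,0,0,0,0.7,0.355,-0.3,-3,0,0,0,2,0.355,-0.5,-5.5,0,0,0,3.8,0.355,-0.75,-8,0,0,0,5.6,0.355,-0.95,-10.5,0,0,0,7.3,0.355,-1.1,-12.5,0,0,0,8.7,0.355,-1.2,-13.6,0,0,0,9.5,0.355,-1.3,-14.2,0,0,0,10,0.355,-1.3,-14.2,0,0,0,10,0.355,-1.3,-14.2,0,0,0,10,0.355]
}}

```text
clock: 7.77
tcp_pos: [0.4531, 0.091, 0.1401]
orientation: [0.0, 0.999, 0.045, -0.001]
wrist_force: [0.2, 1.1, -1.0]
finger_gap: 0.0305
```

```bash
python3 - <<'E'
from h import *
s=get_state();print(s["clock"],s["tcp_pos"],s["wrist_force"],s["ft_torque"],s["finger_gap"],s["qvel"].round(3))
c=cam("wrist");np.savez("w5.npz",K=c[0],p=c[1],A=c[2],t=s["tcp_pos"],o=s["orientation"])
a=read_camera("wrist");cv2.imwrite("pics/w5.png",a);cv2.imwrite("pics/w5v.png",cv2.resize(a[:300,130:380],(500,600),interpolation=cv2.INTER_CUBIC))
E
```

```text
7.7667 [0.4530906 0.0910081 0.1401186] [ 0.20992169  1.0750968  -1.03975554] [ 0.02734884 -0.04822271  0.00530107] 0.03048729043325498 [-0.019  0.002  0.014 -0.002 -0.002 -0.001]
```

View pics/w5v.png

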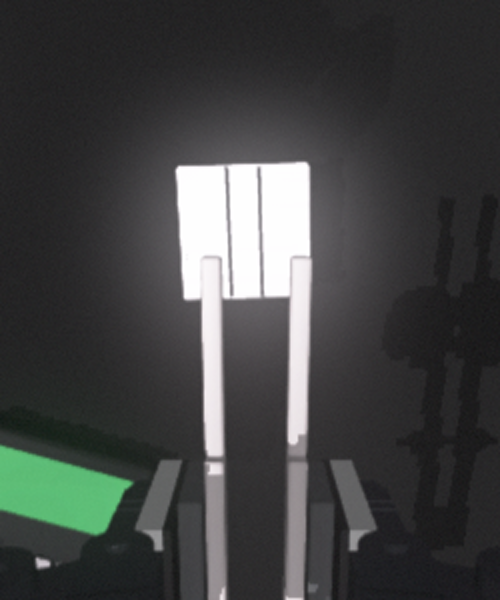

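```bash
python3 - <<'E'
from h import *
n=np.load("w5.npz");c=(n["K"],n["p"],n["A"]);Rt=q2R(n["o"]);t=n["t"]
f=lambda x,y:(130+x/2,y/2)
r=lambda x,y,z:ray(0,f(x,y),z,c)
m=[r(*p,.03) for p in((226,167),(231,297),(259,167),(262,297))]
for a,b in((0,1),(2,3)):d=m[a]-m[b];print("mark yaw",np.arctan2(d[1],d[0]),np.linalg.norm(d))
print("mark spacing",np.linalg.norm(m[0]-m[2]),"centre marks",np.mean(m,0))
q=[r(*p,.03) for p in((177,168),(308,163),(310,297),(185,299))];print("corner centre",np.mean(q,0),[round(np.linalg.norm(q[i]-q[i-1]),4) for i in range(4)])
d=q[0]-q[3];print(np.arctan2(d[1],d[0])); d=q[0]-q[1];print(np.arctan2(d[1],d[0])-np.pi/2)
print("tool yaw",np.arctan2(Rt[1,0],Rt[0,0]))
for z in (.153,.158,.1625,.167):
    L,Rr=r(221,257,z),r(290,257,z); print(z,"gap",np.linalg.norm(L-Rr),"tip in tool",(Rt.T@((L+Rr)/2-t)))
F=[r(x,460,.1655) for x in (214,297)];T=[r(x,257,.1625) for x in(211,300)];d=np.mean(T,0)-np.mean(F,0);print("tweezer yaw",np.arctan2(d[1],d[0]))
E
```

```text
mark yaw 0.11909502981572377 0.048327580466100035
mark yaw 0.11640348507360931 0.048326150054349426
mark spacing 0.012261070748335488 centre marks [0.50960378 0.10103379 0.03      ]
corner centre [0.50968812 0.10085909 0.03      ] [np.float64(0.0488), np.float64(0.0487), np.float64(0.0498), np.float64(0.0489)]
0.1228164533025318
0.1267076140119805
tool yaw 0.08995339369428745
0.153 gap 0.013630103080272436 tip in tool [ 0.0575291  -0.00094006 -0.01294141]
0.158 gap 0.01310421443402935 tip in tool [ 0.0578941  -0.00094736 -0.01794179]
0.1625 gap 0.012630914652410567 tip in tool [ 0.0582226  -0.00095393 -0.02244214]
0.167 gap 0.012157614870791806 tip in tool [ 0.05855111 -0.00096049 -0.02694248]
tweezer yaw 0.09054138603126537
```

```bash
python3 - <<'E'
from h import *
yaw=.12;x=np.array([np.cos(yaw),np.sin(yaw)]);y=np.array([np.sin(yaw),-np.cos(yaw)])
p=np.array([.5097,.1009])-x*.0555+y*.001;print(p);go([*p,.065],yaw)
E
```

```text
[0.45471883 0.09326316]
shift cm [ 0.15 -0.25  7.53]
yaw now 0.08913610109394372 turn z deg -1.7683711466354628
```

>>> {"op": "send_rows", "data": {
  "series": [0.05,-0.1,0.7,0,0,-0.5,0.355,0.15,-0.25,2,0,0,-1.5,0.355,0.15,-0.25,3.5,0,0,-1.7,0.355,0.15,-0.25,5,0,0,-1.7,0.355,0.15,-0.25,6.3,0,0,-1.7,0.355,0.15,-0.25,7,0,0,-1.7,0.355,0.15,-0.25,7.4,0,0,-1.7,0.355,0.15,-0.25,7.4,0,0,-1.7,0.355,0.15,-0.25,7.4,0,0,-1.7,0.355]
}}

```text
clock: 8.57
tcp_pos: [0.4552, 0.0933, 0.0669]
orientation: [0.0, 0.998, 0.059, 0.0]
wrist_force: [-0.1, 0.1, -1.6]
finger_gap: 0.0306
```

```bash
python3 - <<'E'
from h import *
s=get_state();print(s["clock"],s["tcp_pos"],s["wrist_force"],s["ft_torque"],s["finger_gap"],s["qvel"].round(3))
Rt=q2R(s["orientation"]);t=s["tcp_pos"];go([.4547,.0933,.036],.12)
a=read_camera("wrist");b=read_camera("scene");cv2.imwrite("pics/w6.png",a);cv2.imwrite("pics/s6.png",b)
# predicted points in scene: gauge corners & tips end
P=lambda v:t+Rt@np.array(v)
for nm,X in (("tipL top end",P([.058,-.008,-.0225])),("tipR",P([.058,.008,-.0225])),("gauge c",[.5097,.1009,.03])):
    u=proj("scene",X);print(nm,u, (u-[260,160])*8)
o=np.zeros((600,800,3),np.uint8);o[:560,:440]=cv2.resize(b[160:230,260:315],(440,560),interpolation=cv2.INTER_CUBIC);o[:525,450:800]=cv2.resize(a[:300,158:358],(350,525));cv2.imwrite("pics/v6.png",o)
E
```

```text
8.5667 [0.45518118 0.09334564 0.06686989] [-0.06035941  0.1328673  -1.60837744] [ 0.03701135 -0.08103653  0.03456716] 0.030554543892241246 [ 0.004 -0.011  0.012  0.003  0.     0.001]
shift cm [-0.05 -0.    3.09]
yaw now 0.1184058804634815 turn z deg -0.09133632148186104
tipL top end [306.51726643 183.69241146] [372.13813145 189.53929165]
tipR [301.12590631 182.47955035] [329.00725049 179.83640278]
gauge c [302.5062597  194.76459182] [340.05007761 278.11673458]
```

View pics/v6.png

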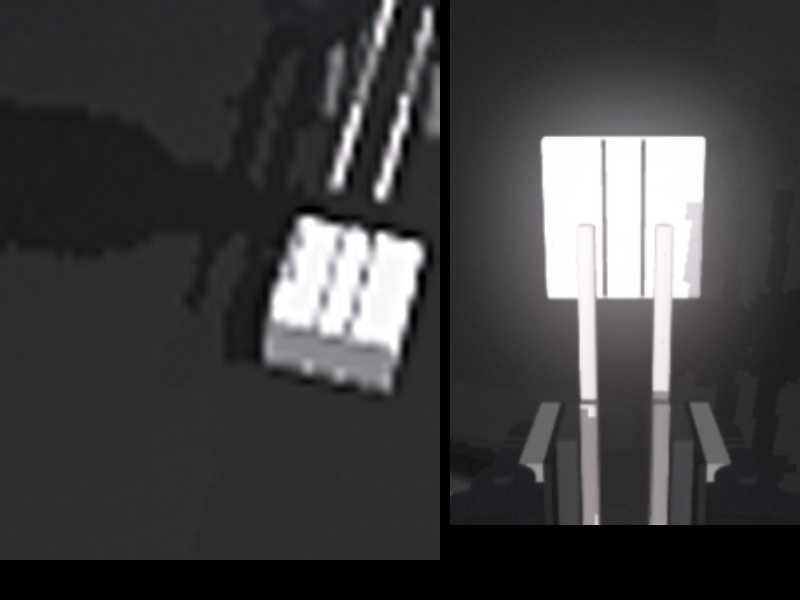

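>>> {"op": "send_rows", "data": {
  "series": [0,0,0.4,0,0,0,0.355,0,0,1.0,0,0,0,0.352,0,0,1.7,0,0,0,0.352,0,0,2.3,0,0,0,0.352,0,0,2.7,0,0,0,0.352,0,0,2.9,0,0,0,0.352,0,0,2.9,0,0,0,0.352,0,0,2.9,0,0,0,0.352,0,0,2.9,0,0,0,0.352,0,0,2.9,0,0,0,0.352]
}}

```text
clock: 9.5
tcp_pos: [0.4552, 0.0936, 0.038]
orientation: [0.0, 0.998, 0.059, 0.0]
wrist_force: [-0.4, 0.1, -1.6]
finger_gap: 0.03
```

```bash
python3 - <<'E'
from h import *
s=get_state();print(s["clock"],s["tcp_pos"],s["wrist_force"],s["ft_torque"],s["finger_gap"],s["qvel"].round(3))
c=cam("wrist");np.savez("w7.npz",K=c[0],p=c[1],A=c[2],t=s["tcp_pos"],o=s["orientation"])
Rt=q2R(s["orientation"]);t=s["tcp_pos"]
a=read_camera("wrist");b=read_camera("scene")
P=lambda v:t+Rt@np.array(v)
for nm,X in (("tipL top end",P([.058,-.008,-.0225])),("tipR",P([.058,.008,-.0225])),("gauge c",[.5097,.1009,.03])):
    u=proj("scene",X);print(nm,(u-[260,160])*8)
print("tilt",np.degrees(np.arccos(-Rt[2,2])), "gauge c wrist", (proj("wrist",[.5097,.1009,.03],c)-[158,0])*1.75+[450,0])
o=np.zeros((600,800,3),np.uint8);o[:560,:440]=cv2.resize(b[160:230,260:315],(440,560),interpolation=cv2.INTER_CUBIC);o[:525,450:800]=cv2.resize(a[:300,158:358],(350,525));cv2.imwrite("pics/v7.png",o)
print(get_state()["clock"],get_state()["finger_gap"])
E
```

```text
9.5 [0.45519607 0.09361498 0.03798334] [-0.40957107  0.10213772 -1.57128011] [-0.02291542 -0.04409775  0.03120859] 0.030014889245615378 [ 0.001 -0.001 -0.001  0.001  0.001  0.   ]
tipL top end [365.04205944 238.76641694]
tipR [322.78731354 229.14211628]
gauge c [340.05007761 278.11673458]
tilt 0.03705647772931334 gauge c wrist [625.15498545 228.93125257]
9.6 0.030147275548520144
```

View pics/v7.png

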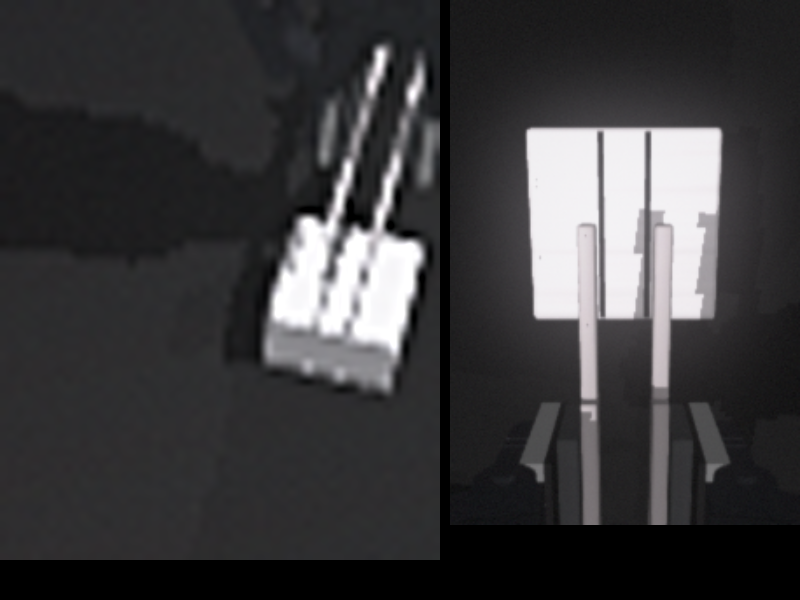

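```bash
python3 -c "
from workcell import *
print(hand_in())
s=get_state();print(s['clock'],s['tcp_pos'],s['wrist_force'],s['finger_gap'])"
```

```text
the job is handed in; nothing more can be done
None
the job is handed in; nothing more can be done
```

I lifted the tweezers off the wooden rest, carried them over the square gauge block and handed in at about 9.6 s, still gripping them at 30 mm over the flats. No verdict was reported.

**Last checks before hand-in:**
- **Gap:** the finger opening read 30.0–30.1 mm, which gives a tip gap of about 12 mm; the wrist image gave about 12.3 mm.
- **Position:** the estimated point midway between the tips is within about 1 mm of the block centre seen from above, and about 28 mm above its top. The scene and wrist views agreed with that to about a pixel.
- **Alignment:** the tool was in line with the marks within about 0.01 rad. Its tilt was under 0.1°, and joint speeds were near zero.

**Readings that disagreed:**
- **While gripping:** the wrist force showed about 7 N upward, probably the closing pads rubbing down on the flats. It was gone once the tweezers were lifted.
- **At the end:** the wrist force was −1.6 N instead of the roughly −0.9 N expected from the tweezers' weight. It read the same 29 mm higher, so I took it as sensor offset, not contact with the block.
- **Height and pitch of the tips:** I inferred these from the grip geometry and one scene-view comparison; I didn't measure them directly.

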